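# Close up the tool chest before grinding

## Robot

A 6-joint arm with a two-finger parallel gripper is mounted at the origin on the work surface. World frame = base frame: x ahead of the robot, y to its left, z up, the work surface at z = 0. Lengths are in mm, angles in rad, forces in N, time in s.
With the tool pointing down it reaches from about 350 to 875 mm from the base axis. Payload 4.2 kg.
Tool frame: the origin (TCP) lies at the very end of the fingers, on their centre line; the grasp point (between the pads) lies 19 mm behind it; z points along the fingers, y is the line along which they close (so a half turn about z gives the same grasp; the last joint's range is limited). The gripper opens to 85 mm and grips with 20 to 120 N. Pads are 22 mm wide; open, the fingers measure 114 mm over their backs; the gripper's body (76 mm by 85 mm) begins 54 mm behind the grasp point. The pads swing forward as they close: fully open they stand 13 mm farther back than shut.
Start: joints at [-0.867, 0.385, 0.008, 0, -1.194, -0.259], TCP at [268.935, -564.157, 231.312] pointing down, gripper open.
Joint ranges: [-3.14, 3.14], [-1.21, 2.06], [-1.07, 1.41], [-3.16, 2.05], [-2.99, -0.16], [-3.1, 3.1]. Speed limits (rad/s): [2.79, 2.79, 3.14, 3.14, 3.14, 3.14].

## Interface

Orientations are given as a unit quaternion [x, y, z, w].
In Python, from bench import arm, optics gives the robot as it stands. The module is installed in compiled form; this text tells all that it offers.
- The arm moves only by the tool step_arm, never from a script. Its argument "motion" is a list of rows, each an object with "dr": the turn, a rotation vector about the tool's x, y, z in units of 8 degrees (1.0 is 8 degrees), a list of three; "slide": the shift along the tool's x, y, z in mm, a list of three; "jaw": the finger opening in mm, from 0 to 85.4. A call has exactly 8 rows; each row is the pose to reach, as a shift and turn from the pose commanded when the call began, along the tool's axes at that moment; what a row does not reach only later rows make up. A row lasts 1/8 s, in which the tool goes at most 62.5 mm and 10.7 degrees, less where a joint would pass 70% of its speed; a pose out of reach is approached as far as the arm can. A call with a gripper value outside its range is refused whole. The fingers move at their own pace and stop on an object; the grip force is fixed at half the most. Time passes only in rows, so rows that repeat a pose let the fingers close, or fill a call up. It gives the time, the measured TCP pose, the force, the opening and the grip force at its end, in the units of the state.
- arm.read_state(): the state, without advancing time (a new reading comes with each control period).
- optics.get_image(name): name is "scene" or "top"; returns the picture (400x640x3 uint8, blue, green, red); there is no depth.
- optics.camera_info(name): a dict with "camera_matrix" (3x3 intrinsics, pixels), "view" (4x4, takes a point from world to camera coordinates). Camera axes: x right, y up, looking along -z (the intrinsics and any distortion apply to the point x, -y, -z); pixel columns grow to the right and rows downward; lengths in mm; the calibration is good to about 2 mm. A picture is of the moment at which its call begins. camera_info takes no time and is no camera call.
- arm.job_done(): hands the job in; it is judged then, once.
The state is a dict: "clock": time; "joints": joint angles; "joint_vel": joint speeds; "joint_efforts": joint torques, N m; "position": TCP position; "ee_rot": TCP orientation; "contact_force": force on the tool from outside, world axes, zero at the start; "wrist_torque": the same for the moment, N m; "gripper_width": finger opening in mm; "grasp_force": force on a finger pad.
Only numpy, scipy, OpenCV 4.12 (cv2) and the standard library are available. Lean on these libraries where they do the work, as an engineer would, in place of code of your own. Each camera call takes 0.05 s, during which the arm holds its last target. There are 200 camera calls.

## Task

Grinding is about to start, so close up the little blue and grey tool chest to keep the grit out: with your fingertips push both open drawers fully home, and only then, with both drawers in, push the raised lid down until it is fully shut. Push gently, without slamming or ramming anything; do not lift the lid further open, pick up anything or disturb the other things on the bench or in the chest's tray. Finish with the hand clear.

Things in the scene. Friction and masses are not known exactly. Their poses are not given: they have to be found in the camera images.
- chest: steel tool chest fixed to the bench, 170 mm deep (its x) by 320 mm wide (its y), 100 mm high to the rim. Origin under its centre on the bench, z up. The two drawers, side by side, come out of its front along its -x, roughly towards the robot. Above them is an open tray, floor 70 mm above the bench, which the lid covers
- drawer_left_pull (a point): middle of the front edge of the aluminium pull ledge of the left drawer (the one at the chest's +y side). The ledge is 120 mm wide along y, 10 mm thick (this point is at mid-thickness, 61 mm above the bench) and juts 20 mm out of the blue drawer front, which is 152 mm wide and reaches from 8 to 66 mm above the bench. The point moves with the drawer.
- drawer_right_pull (a point): middle of the front edge of the aluminium pull ledge of the right drawer (the one at the chest's -y side). The ledge is 120 mm wide along y, 10 mm thick (this point is at mid-thickness, 61 mm above the bench) and juts 20 mm out of the blue drawer front, which is 152 mm wide and reaches from 8 to 66 mm above the bench. The point moves with the drawer.
- drawer_left (a joint): opening of the left drawer, m: 0 = fully home (ledge edge 113 mm from the chest's middle along chest -x), growing as it slides out along chest -x; stop at 0.10. Stays where it is left; slides with about 2 N of friction
- drawer_right (a joint): opening of the right drawer, m: 0 = fully home (ledge edge 113 mm from the chest's middle along chest -x), growing as it slides out along chest -x; stop at 0.10. Stays where it is left; slides with about 2 N of friction
- lid (a joint): lid angle, rad: 0 = shut, lying flat on the rim; grows as the lid swings up about the chest's rear top edge; stop at 1.5. A friction hinge (about 0.6 N m) holds it at any angle, so it must be pushed all the way; this takes some 2 to 6 N near its free edge
- lid_hinge (a point): middle of the lid's hinge line: chest's rear top edge, 85 mm behind the chest's middle and 100 mm above the bench; the hinge line runs along the chest's y. Does not move
- lid_edge (a point): middle of the lid's free edge, on its outer (upper) face; moves with the lid. The lid is a flat blue panel 170 mm from hinge line to free edge, 320 mm wide, 10 mm thick; its inner face passes through the hinge line. Shut, this point is 110 mm above the bench, over the chest's front edge
- grinding_disc: loose orange disc, 84 mm across, 7 mm thick, lying in the left half of the chest's tray; leave it. Origin: centre of its underside
- socket: loose steel socket, 24 mm across, 22 mm high, standing in the right half of the tray; leave it. Origin: centre of its underside
- green_bottle: green bottle, 56 mm across, 170 mm high, standing beside the chest; leave it. Origin: centre of its underside
- tape_roll: yellow roll of tape, 90 mm across, 25 mm high, lying beside the chest; leave it. Origin: centre of its underside
- water_bottle: clear water bottle with red cap, 66 mm across, 220 mm high; leave it. Origin: centre of its underside
- tub: white open plastic tub, 140 x 100 x 60 mm high; leave it. Origin: centre of its underside
There are look-alikes about, which are no part of the job. What is shaped like the green_bottle but brown, pink or yellow is not meant.

How it is judged (in metres and radians):
On the way, in this order (a step that is already met when the one before it is completed fails the run):
1. both drawers fully home, the lid still up (value of joint each of drawer_left, drawer_right below 0.004 m and value of joint lid above 0.3 rad), for 0.2 s.
2. lid fully shut (value of joint lid below 0.03 rad), for 0.2 s.
At the end, for the whole second after the job is handed in: both drawers within 4 mm of fully home, the lid within 0.03 rad (5 mm at its free edge) of shut, the loose things at rest (value of joint each of drawer_left, drawer_right below 0.004 m and value of joint lid below 0.03 rad and linear speed of each of grinding_disc, socket, green_bottle, tape_roll, water_bottle, tub below 0.02 m/s); the robot touches nothing.
It fails at once if a loose thing lifted, carried, or shifted by more than 20 mm (distance of any of grinding_disc, socket, green_bottle, tape_roll, water_bottle, tub from where it was at the start of the episode above 0.02 m).
It fails at once if a bottle tipped by more than 0.35 rad (angle between any of green_bottle, water_bottle's own z axis and vertical above 0.35 rad).
It fails at once if the lid lifted further open (past 1.3 rad) (value of joint lid above 1.3 rad).
It fails at once if a drawer slammed (over 0.4 m/s) or the lid slammed (over 2.5 rad/s) (velocity of joint any of drawer_left, drawer_right below -0.4 m/s or velocity of joint lid below -2.5 rad/s).
It fails at once if the chest, its drawers or lid rammed (over 150 N) (contact force between any of the arm, the fingers and chest above 150 N).
It also fails if it takes over 64 s, if anything falls off the work surface, if the arm or the gripper's body presses on something with over 40 N, if the wrist force passes 120 N, or if a joint passes its speed limit or range.

## Working session

There is one attempt and no reset: what is moved stays moved. The work goes in short steps, Python scripts to look and compute and a tool call to move; the robot and the scene stay as the last step left them, time stands still between calls to the robot, and variables do not carry over. Pictures are saved under pics/ and viewed, at most 10 in all, crops included, and the job is handed in when it is done.

Besides the shell and the picture viewer there is one more tool, called after "Request:" in YAML: its name, and indented under it one key for each argument. step_arm: Moves the arm, as the interface text tells. Its arguments: {"type":"object","properties":{"motion":{"type":"array","items":{"type":"object","properties":{"dr":{"type":"array","items":{"type":"number"}},"slide":{"type":"array","items":{"type":"number"}},"jaw":{"type":"number"}}}}},"required":["motion"]}

```bash
mkdir -p pics
python3 - <<'E'
from bench import arm, optics
import cv2
for n in("scene","top"):
    cv2.imwrite(f"pics/{n}0.png",optics.get_image(n)); c=optics.camera_info(n); print(c)
print(arm.read_state())
E
```

```text
{'camera_matrix': array([[395.50841802,   0.        , 310.66129635],
       [  0.        , 395.50841802, 200.65690157],
       [  0.        ,   0.        ,   1.        ]]), 'view': array([[-8.02670178e-01, -5.96329661e-01,  1.05603375e-02,
         4.90240161e+02],
       [ 4.49154245e-01, -5.92730582e-01,  6.68528924e-01,
        -3.59687093e+02],
       [-3.92404191e-01,  5.41351451e-01,  7.43611160e-01,
        -8.92035538e+02],
       [ 0.00000000e+00,  0.00000000e+00,  0.00000000e+00,
         1.00000000e+00]])}
{'camera_matrix': array([[418.44945683,   0.        , 323.09764285],
       [  0.        , 418.44945683, 198.47446957],
       [  0.        ,   0.        ,   1.        ]]), 'view': array([[-1.92756404e-02, -9.99808784e-01, -3.29317234e-03,
         5.62088322e+00],
       [ 9.93332539e-01, -1.95250207e-02,  1.13618837e-01,
        -6.30172331e+02],
       [-1.13661411e-01, -1.08113939e-03,  9.93518955e-01,
        -1.44106394e+03],
       [ 0.00000000e+00,  0.00000000e+00,  0.00000000e+00,
         1.00000000e+00]])}
{'clock': 0.1, 'joints': array([-8.67384380e-01,  3.85465997e-01,  6.74053861e-03, -4.43821679e-04,
       -1.19398166e+00, -2.58573596e-01]), 'joint_vel': array([ 0.00041247, -0.00255738,  0.00252837,  0.00348285, -0.00055344,
        0.0009768 ]), 'joint_efforts': array([-2.79477426e-04, -3.93320560e+01,  1.88929421e+01,  4.19794455e+00,
       -2.60881628e-03, -1.24460527e-06]), 'position': array([ 268.71906396, -563.69772727,  230.32931174]), 'ee_rot': array([-2.20509908e-01,  9.75384245e-01,  9.42423872e-04, -2.59163295e-04]), 'contact_force': array([-0.34898407,  0.28663661, -0.00553305]), 'wrist_torque': array([ 0.01179391, -0.04354292, -0.02312175]), 'grasp_force': 0.0, 'gripper_width': 85.41727549247837}
```

View pics/scene0.png

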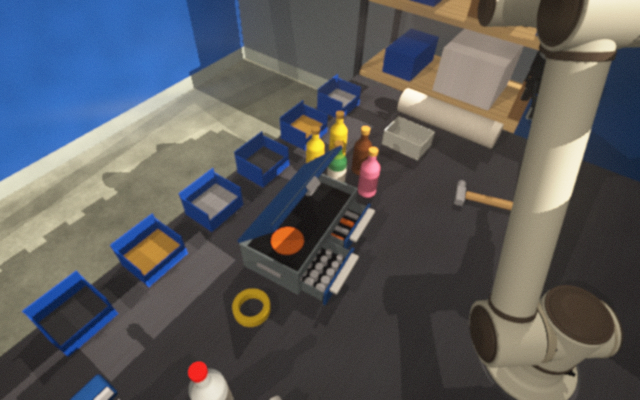

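View pics/top0.png

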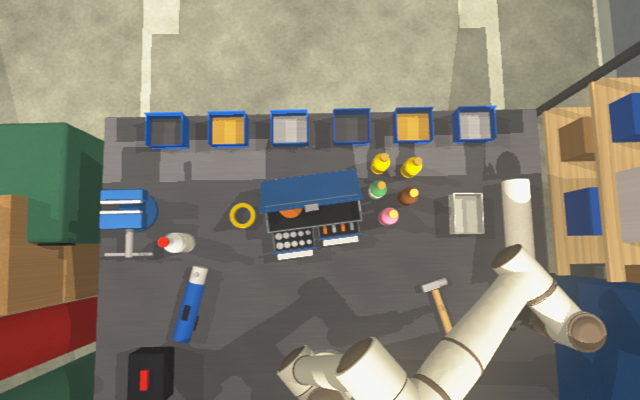

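Scene: the chest is at about (305,225) with the lid up, drawer pulls near (345,272) and (362,225), and the tape roll at (251,308). Top: the chest is at (312,205), with pulls near (295,255) and (341,240). The green and pink bottles stand to its right. I'll take closer crops.

Run:
```python
import cv2
a=cv2.imread("pics/top0.png")[160:270,250:410]; cv2.imwrite("pics/t1.png",cv2.resize(a,None,fx=5,fy=5,interpolation=cv2.INTER_CUBIC))
a=cv2.imread("pics/scene0.png")[140:310,230:390]; cv2.imwrite("pics/s1.png",cv2.resize(a,None,fx=3.5,fy=3.5,interpolation=cv2.INTER_CUBIC))
```

```text
(no output)
```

View pics/t1.png

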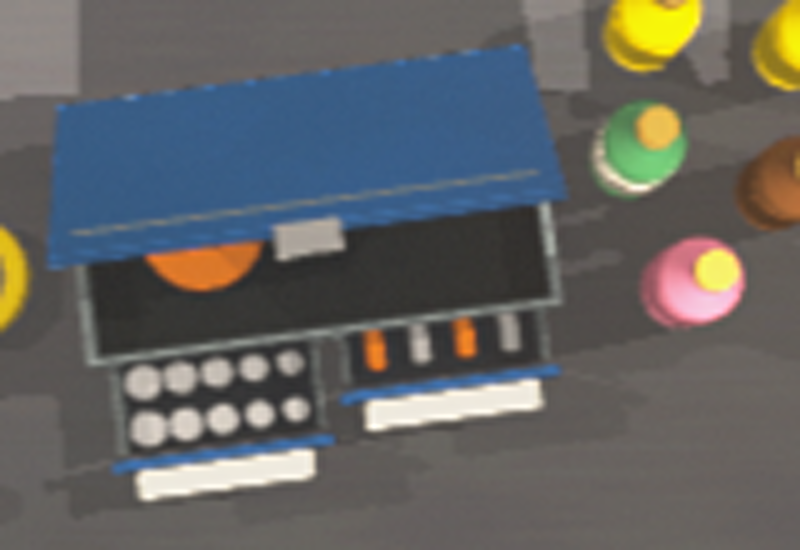

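View pics/s1.png

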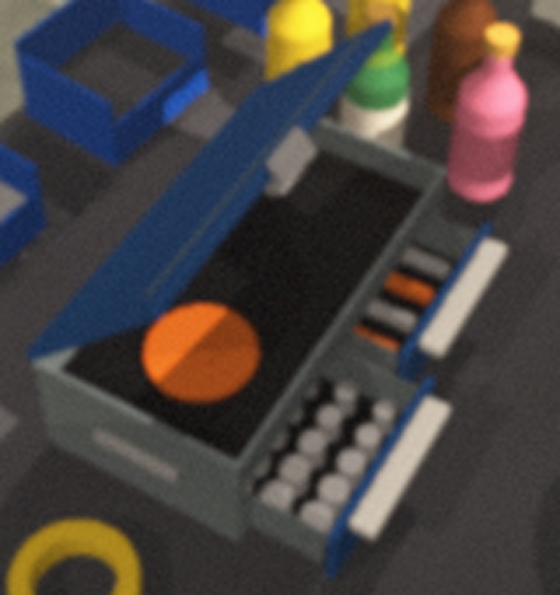

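Top crop: rim front corners at (268,232) and (362,220), ledge front edges at (278,260)-(313,256) and (323,246)-(359,242), lid free edge at (260,213)-(363,200). Scene crop: rim corners at (299,272) and (356,189), lid free corner at (340,147), disc at (288,240). Next I'll fit the chest pose and the joints.

```bash
cat > fit.py <<'E'
import numpy as np
from bench import optics
from scipy.optimize import least_squares
C={n:optics.camera_info(n) for n in("scene","top")}
def proj(n,p):
    c=C[n]; q=c["view"][:3,:3]@p+c["view"][:3,3]; q=np.array([q[0],-q[1],-q[2]])
    u=c["camera_matrix"]@q; return u[:2]/u[2]
def onplane(n,uv,z):
    c=C[n];R=c["view"][:3,:3];o=-R.T@c["view"][:3,3]
    d=np.linalg.inv(c["camera_matrix"])@[uv[0],uv[1],1]; d=R.T@(d*[1,-1,-1])
    return o+d*(z-o[2])/d[2]
def W(p,l):
    x,y,a=p[:3]; c,s=np.cos(a),np.sin(a); return np.array([x+c*l[0]-s*l[1],y+s*l[0]+c*l[1],l[2]])
def lid(p,r,y,t=0):
    th=p[5]; return [85-r*np.cos(th)+t*np.sin(th),y,100+r*np.sin(th)+t*np.cos(th)]
E
python3 - <<'E'
from fit import *
def obs(p):
    L=-113-p[3];R=-113-p[4]
    return [("top",(268,232.4),[-85,160,100]),("top",(362,220.4),[-85,-160,100]),
    ("top",(278,260),[L,140,61]),("top",(313.2,255.6),[L,20,61]),("top",(323.4,246),[R,-20,61]),("top",(358.6,241.6),[R,-140,61]),
    ("top",(260,213),lid(p,170,160)),("top",(362.6,200),lid(p,170,-160)),
    ("top",(261,181),lid(p,0,160,10)),("top",(354.4,169),lid(p,0,-160,10)),
    ("scene",(298.6,272),[-85,160,100]),("scene",(355.7,188.6),[-85,-160,100]),
    ("scene",(340,147.1),lid(p,170,-160)),
    ("scene",(336.3,294.3),[L,140,61]),("scene",(358.6,255.1),[L,20,64]),("scene",(355.7,241.4),[R,-20,61]),("scene",(375.1,210),[R,-140,61])]
f=lambda p:np.concatenate([proj(n,W(p,l))-uv for n,uv,l in obs(p)])
s=least_squares(f,[620,30,.1,60,40,1.],x_scale=[10,10,.1,10,10,.1],loss="soft_l1")
print(s.x.round(3)); print(f(s.x).reshape(-1,2).round(1).tolist())
p=s.x
for t,l in (("Lpull",[-113-p[3],80,61]),("Lhome",[-113,80,61]),("Rpull",[-113-p[4],-80,61]),("Rhome",[-113,-80,61]),("lid",lid(p,170,0,10))): print(t,W(p,l).round(1))
for t,uv,z in (("tape",(243,215),25),("pinktop",(393,214),170),("greentop",(381.5,185.5),170)): print(t,onplane("top",uv,z).round(0))
E
```

```text
[6.14805e+02 3.27990e+01 1.17000e-01 6.49680e+01 3.93510e+01 8.36000e-01]
[[-0.6, 0.2], [0.0, -0.8], [0.0, -0.8], [-0.3, -1.2], [0.1, -0.7], [-0.5, -1.1], [-0.4, 0.0], [0.4, -1.1], [-0.2, -0.7], [0.2, -1.4], [0.1, 2.1], [2.0, -0.2], [3.1, -0.0], [0.8, -0.5], [0.5, 1.1], [0.9, 0.2], [0.1, 1.4]]
Lpull [428.7  91.5  61. ]
Lhome [493.3  99.1  61. ]
Rpull [472.8 -64.4  61. ]
Rhome [511.9 -59.8  61. ]
lid [593.3  30.3 232.8]
tape [578. 278.  25.]
pinktop [ 561. -229.  170.]
greentop [ 653. -195.  170.]
```

Request:
step_arm:
  motion:
    - {"dr": [0, 0, 0.3], "slide": [-41, 45, 0], "jaw": 0}
    - {"dr": [0, 0, 0.6], "slide": [-82, 90, 0], "jaw": 0}
    - {"dr": [0, 0, 0.9], "slide": [-123, 135, 0], "jaw": 0}
    - {"dr": [0, 0, 1.2], "slide": [-164, 180, 0], "jaw": 0}
    - {"dr": [0, 0, 1.5], "slide": [-205, 225, 0], "jaw": 0}
    - {"dr": [0, 0, 1.8], "slide": [-246, 270, 0], "jaw": 0}
    - {"dr": [0, 0, 2.1], "slide": [-287, 315, 0], "jaw": 0}
    - {"dr": [0, 0, 2.35], "slide": [-327, 358, 0], "jaw": 0}

```text
clock: 1.1
position: [410.0, -98.3, 231.3]
ee_rot: [-0.058, 0.998, 0.0, 0.0]
contact_force: [0.9, -0.9, -0.4]
gripper_width: 0.0
grasp_force: 0.0
```

```bash
cat > goto.py <<'E'
import sys,numpy as np
from bench import arm
from scipy.spatial.transform import Rotation as Ro
def show(*tgts):
    s=arm.read_state();R=Ro.from_quat(s["ee_rot"])
    print(s["clock"],s["position"].round(1),s["contact_force"].round(1),"axes",R.as_matrix().round(3).tolist(),s["gripper_width"].round(1),s["joints"].round(2))
    W=Ro.from_euler("z",np.pi+.117).as_matrix()@np.diag([1,-1,-1])
    print("turn to chest-aligned, units",((R.inv()*Ro.from_matrix(W)).as_rotvec()/np.radians(8)).round(2))
    for t in tgts: print(t,R.inv().apply(np.array(t)-s["position"]).round(1))
E
python3 -c "
from goto import *
show([405,88.7,150],[405,88.7,47],[505,100.5,47])"
```

```text
Traceback (most recent call last):
  File "goto.py", line 6, in show
    print(s["clock"],s["position"].round(1),s["contact_force"].round(1),"axes",R.as_matrix().round(3).tolist(),s["gripper_width"].round(1),s["joints"].round(2))
                                                                                                               ^^^^^^^^^^^^^^^^^^^^^^^^
AttributeError: 'float' object has no attribute 'round'
```

Request:
step_arm:
  motion:
    - {"slide": [0, 13, 40], "jaw": 0}
    - {"slide": [0, 26, 80], "jaw": 0}
    - {"slide": [-3, 26, 120], "jaw": 0}
    - {"slide": [-8, 26, 150], "jaw": 0}
    - {"slide": [-14, 26, 172], "jaw": 0}
    - {"slide": [-20, 26, 184], "jaw": 0}
    - {"slide": [-25, 26, 184], "jaw": 0}
    - {"slide": [-29, 26, 184], "jaw": 0}

```text
$.motion[0]: bad value
```

```bash
sed -i 's/\["gripper_width"\].round(1)/["gripper_width"]/' goto.py
cat >> goto.py <<'E'
    d=s["position"]-[614.8,32.8,0]; c,n=np.cos(.117),np.sin(.117); print("chest-local",np.round([c*d[0]+n*d[1],c*d[1]-n*d[0],d[2]],1))
E
python3 -c "
from goto import *
show()
import cv2;from bench import optics
a=optics.get_image('scene')[110:310,230:430];cv2.imwrite('pics/s2.png',cv2.resize(a,None,fx=2.9,fy=2.9,interpolation=2))"
```

```text
1.1 [410.  -98.3 231.3] [ 0.9 -0.9 -0.4] axes [[-0.993, -0.115, 0.0], [-0.115, 0.993, 0.0], [-0.0, 0.0, -1.0]] 0.043408622415851666 [ 0.15  0.03 -0.45 -0.   -1.09 -1.61]
turn to chest-aligned, units [ 0.    0.   -0.01]
chest-local [-218.7 -106.3  231.3]
```

View pics/s2.png

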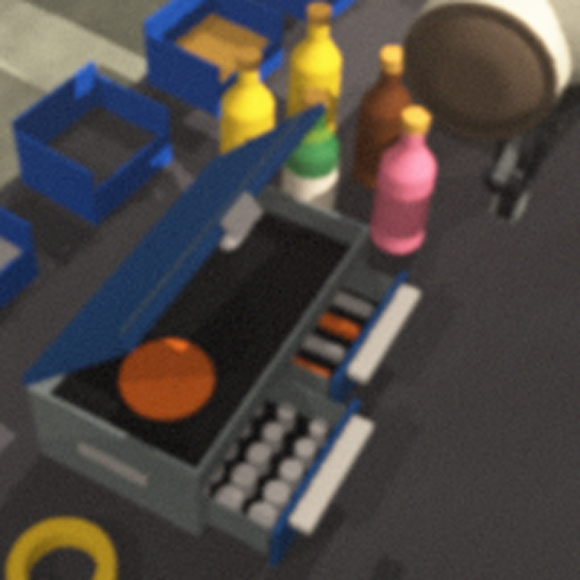

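The move was refused because each row needs "dr". The picture shows the hand still high, with fingers at about crop (510,190), and the drawers untouched. I'll send the move again with "dr" in every row.

Request:
step_arm:
  motion:
    - {"dr": [0, 0, 0], "slide": [0, 13, 40], "jaw": 0}
    - {"dr": [0, 0, 0], "slide": [0, 26, 80], "jaw": 0}
    - {"dr": [0, 0, 0], "slide": [-3, 26, 120], "jaw": 0}
    - {"dr": [0, 0, 0], "slide": [-8, 26, 150], "jaw": 0}
    - {"dr": [0, 0, 0], "slide": [-14, 26, 172], "jaw": 0}
    - {"dr": [0, 0, 0], "slide": [-20, 26, 184], "jaw": 0}
    - {"dr": [0, 0, 0], "slide": [-25, 26, 184], "jaw": 0}
    - {"dr": [0, 0, 0], "slide": [-29, 26, 184], "jaw": 0}

```text
clock: 2.15
position: [436.8, -71.0, 48.0]
ee_rot: [-0.058, 0.998, 0.0, 0.001]
contact_force: [-0.2, -0.3, 0.2]
gripper_width: 0.1
grasp_force: 0.0
```

```bash
python3 -c "
from goto import *
show()
import cv2;from bench import optics
a=optics.get_image('scene')[110:310,230:430];cv2.imwrite('pics/s3.png',cv2.resize(a,None,fx=2.9,fy=2.9,interpolation=2))"
```

```text
2.15 [436.8 -71.   48. ] [-0.2 -0.3  0.2] axes [[-0.993, -0.117, 0.002], [-0.117, 0.993, 0.0], [-0.002, -0.0, -1.0]] 0.06507342245051496 [ 0.21  0.32 -0.66  0.   -0.59 -1.66]
turn to chest-aligned, units [-0.    0.01 -0.  ]
chest-local [-188.9  -82.3   48. ]
```

View pics/s3.png

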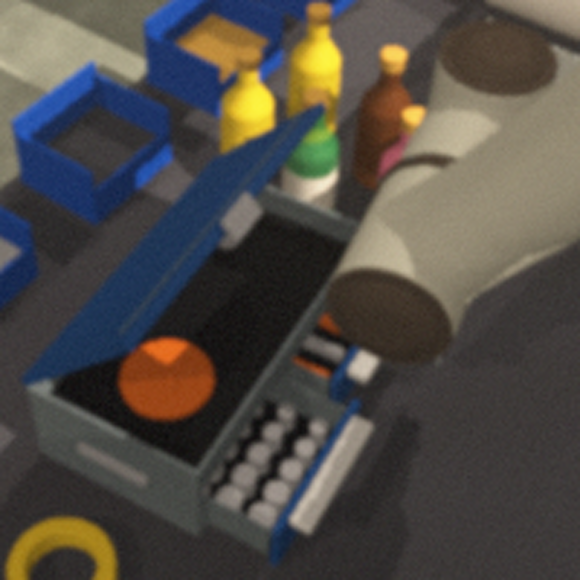

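The hand is at the right drawer, in front of its ledge near crop (365,365), clear of the lid and of the left drawer. I'll push gently.

Request:
step_arm:
  motion:
    - {"dr": [0, 0, 0], "slide": [-7, 0, 0], "jaw": 0}
    - {"dr": [0, 0, 0], "slide": [-14, 0, 0], "jaw": 0}
    - {"dr": [0, 0, 0], "slide": [-21, 0, 0], "jaw": 0}
    - {"dr": [0, 0, 0], "slide": [-28, 0, 0], "jaw": 0}
    - {"dr": [0, 0, 0], "slide": [-35, 0, 0], "jaw": 0}
    - {"dr": [0, 0, 0], "slide": [-42, 0, 0], "jaw": 0}
    - {"dr": [0, 0, 0], "slide": [-49, 0, 0], "jaw": 0}
    - {"dr": [0, 0, 0], "slide": [-55, 0, 0], "jaw": 0}

```text
clock: 3.2
position: [490.6, -64.8, 47.1]
ee_rot: [-0.058, 0.998, -0.0, -0.0]
contact_force: [-2.3, -2.0, -0.4]
gripper_width: 0.4
grasp_force: 1.1
```

Request:
step_arm:
  motion:
    - {"dr": [0, 0, 0], "slide": [-1, 0, 0], "jaw": 0}
    - {"dr": [0, 0, 0], "slide": [-2, 0, 0], "jaw": 0}
    - {"dr": [0, 0, 0], "slide": [-3, 0, 0], "jaw": 0}
    - {"dr": [0, 0, 0], "slide": [-4, 0, 0], "jaw": 0}
    - {"dr": [0, 0, 0], "slide": [-5, 0, 0], "jaw": 0}
    - {"dr": [0, 0, 0], "slide": [-6, 0, 0], "jaw": 0}
    - {"dr": [0, 0, 0], "slide": [-7, 0, 0], "jaw": 0}
    - {"dr": [0, 0, 0], "slide": [-7, 0, 0], "jaw": 0}

```text
clock: 4.2
position: [497.7, -63.8, 47.3]
ee_rot: [-0.058, 0.998, 0.0, 0.0]
contact_force: [-1.4, -1.9, -2.1]
gripper_width: 0.1
grasp_force: 0.9
```

Request:
step_arm:
  motion:
    - {"dr": [0, 0, 0], "slide": [-0.5, 0, 0], "jaw": 0}
    - {"dr": [0, 0, 0], "slide": [-1, 0, 0], "jaw": 0}
    - {"dr": [0, 0, 0], "slide": [-1.5, 0, 0], "jaw": 0}
    - {"dr": [0, 0, 0], "slide": [-2, 0, 0], "jaw": 0}
    - {"dr": [0, 0, 0], "slide": [-2.5, 0, 0], "jaw": 0}
    - {"dr": [0, 0, 0], "slide": [-3, 0, 0], "jaw": 0}
    - {"dr": [0, 0, 0], "slide": [-3.5, 0, 0], "jaw": 0}
    - {"dr": [0, 0, 0], "slide": [-4, 0, 0], "jaw": 0}

```text
clock: 5.2
position: [500.3, -63.5, 47.3]
ee_rot: [-0.058, 0.998, -0.0, -0.001]
contact_force: [-6.0, 0.1, 3.3]
gripper_width: -0.1
grasp_force: 2.9
```

Request:
step_arm:
  motion:
    - {"dr": [0, 0, 0], "slide": [-0.5, 0, 0], "jaw": 0}
    - {"dr": [0, 0, 0], "slide": [-1, 0, 0], "jaw": 0}
    - {"dr": [0, 0, 0], "slide": [-1, 0, 0], "jaw": 0}
    - {"dr": [0, 0, 0], "slide": [-1.5, 0, 0], "jaw": 0}
    - {"dr": [0, 0, 0], "slide": [-1.5, 0, 0], "jaw": 0}
    - {"dr": [0, 0, 0], "slide": [-2, 0, 0], "jaw": 0}
    - {"dr": [0, 0, 0], "slide": [-2, 0, 0], "jaw": 0}
    - {"dr": [0, 0, 0], "slide": [-2, 0, 0], "jaw": 0}

```text
clock: 6.2
position: [500.3, -63.6, 47.2]
ee_rot: [-0.058, 0.998, -0.0, -0.003]
contact_force: [-9.2, 0.6, 5.8]
gripper_width: 0.0
grasp_force: 4.5
```

The right drawer is home: it stopped at the expected place and the force is rising. Next I'll back off and go over to the left drawer.

Request:
step_arm:
  motion:
    - {"dr": [0, 0, 0], "slide": [15, 0, 0], "jaw": 0}
    - {"dr": [0, 0, 0], "slide": [45, 0, 0], "jaw": 0}
    - {"dr": [0, 0, 0], "slide": [75, 0, 0], "jaw": 0}
    - {"dr": [0, 0, 0], "slide": [90, 20, 0], "jaw": 0}
    - {"dr": [0, 0, 0], "slide": [90, 60, 0], "jaw": 0}
    - {"dr": [0, 0, 0], "slide": [90, 105, 0], "jaw": 0}
    - {"dr": [0, 0, 0], "slide": [90, 145, 0], "jaw": 0}
    - {"dr": [0, 0, 0], "slide": [90, 162, 0], "jaw": 0}

```text
clock: 7.2
position: [396.5, 90.1, 48.1]
ee_rot: [-0.06, 0.998, 0.001, 0.002]
contact_force: [-0.3, -0.3, -0.4]
gripper_width: -0.0
grasp_force: 0.0
```

```bash
python3 -c "
from goto import *
show()
import cv2;from bench import optics
a=optics.get_image('scene')[110:310,230:430];cv2.imwrite('pics/s4.png',cv2.resize(a,None,fx=2.9,fy=2.9,interpolation=2))"
```

```text
7.2 [396.5  90.1  48.1] [-0.3 -0.3 -0.4] axes [[-0.993, -0.12, 0.005], [-0.12, 0.993, 0.003], [-0.005, 0.002, -1.0]] -0.044576686690559225 [ 0.63  0.27 -0.75  0.   -0.55 -2.08]
turn to chest-aligned, units [0.02 0.04 0.02]
chest-local [-210.1   82.4   48.1]
```

View pics/s4.png

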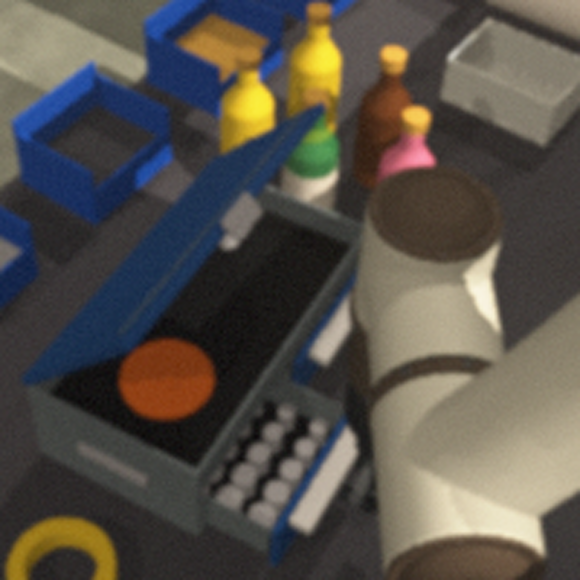

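The right drawer is flush with the chest front at crop (330,330), and the left one is still out. I'll push the left drawer now.

Request:
step_arm:
  motion:
    - {"dr": [0, 0, 0], "slide": [-8, 0, 0], "jaw": 0}
    - {"dr": [0, 0, 0], "slide": [-15, 0, 0], "jaw": 0}
    - {"dr": [0, 0, 0], "slide": [-22, 0, 0], "jaw": 0}
    - {"dr": [0, 0, 0], "slide": [-30, 0, 0], "jaw": 0}
    - {"dr": [0, 0, 0], "slide": [-39, 0, 0], "jaw": 0}
    - {"dr": [0, 0, 0], "slide": [-48, 0, 0], "jaw": 0}
    - {"dr": [0, 0, 0], "slide": [-57, 0, 0], "jaw": 0}
    - {"dr": [0, 0, 0], "slide": [-66, 0, 0], "jaw": 0}

```text
clock: 8.25
position: [460.9, 94.7, 47.0]
ee_rot: [-0.058, 0.998, -0.0, -0.0]
contact_force: [-3.3, -2.8, -0.6]
gripper_width: -0.0
grasp_force: 1.2
```

Request:
step_arm:
  motion:
    - {"dr": [0, 0, 0], "slide": [-4, 0, 0], "jaw": 0}
    - {"dr": [0, 0, 0], "slide": [-8, 0, 0], "jaw": 0}
    - {"dr": [0, 0, 0], "slide": [-11, 0, 0], "jaw": 0}
    - {"dr": [0, 0, 0], "slide": [-13, 0, 0], "jaw": 0}
    - {"dr": [0, 0, 0], "slide": [-14, 0, 0], "jaw": 0}
    - {"dr": [0, 0, 0], "slide": [-15, 0, 0], "jaw": 0}
    - {"dr": [0, 0, 0], "slide": [-16, 0, 0], "jaw": 0}
    - {"dr": [0, 0, 0], "slide": [-17, 0, 0], "jaw": 0}

```text
clock: 9.25
position: [477.6, 97.0, 47.3]
ee_rot: [-0.058, 0.998, 0.0, 0.0]
contact_force: [-2.0, 0.6, -1.3]
gripper_width: -0.0
grasp_force: 1.0
```

Request:
step_arm:
  motion:
    - {"dr": [0, 0, 0], "slide": [-0.5, 0, 0], "jaw": 0}
    - {"dr": [0, 0, 0], "slide": [-1, 0, 0], "jaw": 0}
    - {"dr": [0, 0, 0], "slide": [-1.5, 0, 0], "jaw": 0}
    - {"dr": [0, 0, 0], "slide": [-2, 0, 0], "jaw": 0}
    - {"dr": [0, 0, 0], "slide": [-2.5, 0, 0], "jaw": 0}
    - {"dr": [0, 0, 0], "slide": [-3, 0, 0], "jaw": 0}
    - {"dr": [0, 0, 0], "slide": [-3.5, 0, 0], "jaw": 0}
    - {"dr": [0, 0, 0], "slide": [-4, 0, 0], "jaw": 0}

```text
clock: 10.25
position: [481.6, 97.4, 47.3]
ee_rot: [-0.058, 0.998, 0.0, 0.0]
contact_force: [-2.4, 0.9, -0.8]
gripper_width: 0.1
grasp_force: 1.0
```

```bash
python3 -c "
from goto import *
show()"
```

```text
10.25 [481.6  97.4  47.3] [-2.4  0.9 -0.8] axes [[-0.993, -0.117, 0.0], [-0.117, 0.993, 0.0], [-0.0, 0.0, -1.0]] 0.09069846915073994 [ 0.53  0.39 -0.55  0.   -0.64 -1.98]
turn to chest-aligned, units [ 0.  0. -0.]
chest-local [-124.7   79.7   47.3]
```

Request:
step_arm:
  motion:
    - {"dr": [0, 0, 0], "slide": [-0.5, 0, 0], "jaw": 0}
    - {"dr": [0, 0, 0], "slide": [-1, 0, 0], "jaw": 0}
    - {"dr": [0, 0, 0], "slide": [-1.5, 0, 0], "jaw": 0}
    - {"dr": [0, 0, 0], "slide": [-2, 0, 0], "jaw": 0}
    - {"dr": [0, 0, 0], "slide": [-2.5, 0, 0], "jaw": 0}
    - {"dr": [0, 0, 0], "slide": [-3, 0, 0], "jaw": 0}
    - {"dr": [0, 0, 0], "slide": [-3.5, 0, 0], "jaw": 0}
    - {"dr": [0, 0, 0], "slide": [-4, 0, 0], "jaw": 0}

```text
clock: 11.25
position: [482.1, 97.0, 47.1]
ee_rot: [-0.058, 0.998, -0.001, -0.003]
contact_force: [-12.0, 4.4, 8.5]
gripper_width: 0.1
grasp_force: 5.9
```

Request:
step_arm:
  motion:
    - {"dr": [0, 0, 0], "slide": [-0.5, 0, 0], "jaw": 0}
    - {"dr": [0, 0, 0], "slide": [-1, 0, 0], "jaw": 0}
    - {"dr": [0, 0, 0], "slide": [-1.5, 0, 0], "jaw": 0}
    - {"dr": [0, 0, 0], "slide": [-2, 0, 0], "jaw": 0}
    - {"dr": [0, 0, 0], "slide": [-2, 0, 0], "jaw": 0}
    - {"dr": [0, 0, 0], "slide": [-2.5, 0, 0], "jaw": 0}
    - {"dr": [0, 0, 0], "slide": [-3, 0, 0], "jaw": 0}
    - {"dr": [0, 0, 0], "slide": [-3, 0, 0], "jaw": 0}

```text
clock: 12.25
position: [482.2, 96.5, 46.7]
ee_rot: [-0.058, 0.998, -0.002, -0.006]
contact_force: [-17.8, 5.0, 10.8]
gripper_width: -0.3
grasp_force: 8.7
```

Both drawers are at their stops, at the expected places. I'll back off, rise, and go over the lid.

Request:
step_arm:
  motion:
    - {"dr": [0, 0, 0], "slide": [15, 0, 0], "jaw": 0}
    - {"dr": [0, 0, 0], "slide": [40, 0, 0], "jaw": 0}
    - {"dr": [0, 0, 0], "slide": [50, 0, -30], "jaw": 0}
    - {"dr": [0, 0, 0], "slide": [50, -5, -75], "jaw": 0}
    - {"dr": [0, 0, 0], "slide": [50, -20, -125], "jaw": 0}
    - {"dr": [0, 0, 0], "slide": [50, -40, -175], "jaw": 0}
    - {"dr": [0, 0, 0], "slide": [50, -60, -220], "jaw": 0}
    - {"dr": [0, 0, 0], "slide": [50, -80, -243], "jaw": 0}

```text
clock: 13.25
position: [449.9, 12.3, 294.0]
ee_rot: [-0.058, 0.998, 0.001, 0.004]
contact_force: [0.1, -0.1, -0.8]
gripper_width: -0.0
grasp_force: 0.0
```

```bash
python3 -c "
from goto import *
show()
import cv2;from bench import optics
a=optics.get_image('scene')[110:310,210:450];b=optics.get_image('top')[150:270,250:410]
a=cv2.resize(a,(480,400),interpolation=2);b=cv2.resize(b,(320,240),interpolation=2)
o=cv2.copyMakeBorder(b,0,160,0,0,0);cv2.imwrite('pics/s5.png',cv2.hconcat([a,o]))"
```

```text
13.25 [449.9  12.3 294. ] [ 0.1 -0.1 -0.8] axes [[-0.993, -0.117, 0.008], [-0.117, 0.993, 0.002], [-0.008, 0.001, -1.0]] -0.014412478464558117 [ 0.39  0.03 -0.29  0.   -1.24 -1.85]
turn to chest-aligned, units [ 0.    0.06 -0.  ]
chest-local [-166.2   -1.1  294. ]
```

View pics/s5.png

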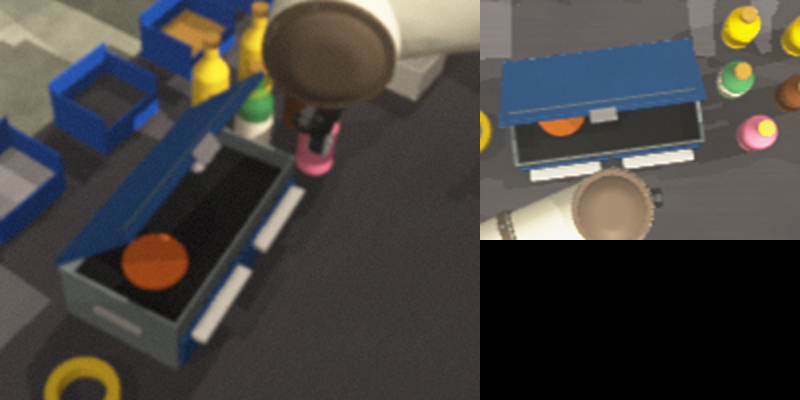

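Both drawers are flush, with ledges at (222,303) and (279,218), and the lid is still raised as before. I'll move over the lid.

Request:
step_arm:
  motion:
    - {"dr": [0, 0, 0], "slide": [-25, 0, 0], "jaw": 0}
    - {"dr": [0, 0, 0], "slide": [-60, 0, 0], "jaw": 0}
    - {"dr": [0, 0, 0], "slide": [-95, 0, 0], "jaw": 0}
    - {"dr": [0, 0, 0], "slide": [-130, 0, 0], "jaw": 0}
    - {"dr": [0, 0, 0], "slide": [-160, 0, 5], "jaw": 0}
    - {"dr": [0, 0, 0], "slide": [-174, 0, 20], "jaw": 0}
    - {"dr": [0, 0, 0], "slide": [-174, 0, 38], "jaw": 0}
    - {"dr": [0, 0, 0], "slide": [-174, 0, 50], "jaw": 0}

```text
clock: 14.35
position: [620.0, 33.2, 238.0]
ee_rot: [-0.058, 0.998, -0.0, -0.001]
contact_force: [-0.5, -0.2, 0.4]
gripper_width: 0.3
grasp_force: 0.0
```

```bash
python3 -c "
from goto import *
show()"
```

```text
14.35 [620.   33.2 238. ] [-0.5 -0.2  0.4] axes [[-0.993, -0.116, -0.003], [-0.116, 0.993, -0.001], [0.003, -0.0, -1.0]] 0.2986101084616406 [ 0.31  0.37  0.01 -0.   -1.21 -1.77]
turn to chest-aligned, units [-0.   -0.02 -0.  ]
chest-local [ 5.20e+00 -2.00e-01  2.38e+02]
```

Request:
step_arm:
  motion:
    - {"dr": [0, 0, 0], "slide": [0, 0, 7], "jaw": 0}
    - {"dr": [0, 0, 0], "slide": [0, 0, 13], "jaw": 0}
    - {"dr": [0, 0, 0], "slide": [0, 0, 19], "jaw": 0}
    - {"dr": [0, 0, 0], "slide": [1, 0, 25], "jaw": 0}
    - {"dr": [0, 0, 0], "slide": [6, 0, 31], "jaw": 0}
    - {"dr": [0, 0, 0], "slide": [12, 0, 37], "jaw": 0}
    - {"dr": [0, 0, 0], "slide": [18, 0, 43], "jaw": 0}
    - {"dr": [0, 0, 0], "slide": [23, 0, 48], "jaw": 0}

```text
clock: 15.35
position: [598.2, 30.6, 192.2]
ee_rot: [-0.058, 0.998, 0.0, 0.001]
contact_force: [2.7, -0.4, 0.7]
gripper_width: 0.0
grasp_force: 1.3
```

Request:
step_arm:
  motion:
    - {"dr": [0, 0, 0], "slide": [4, 0, 6], "jaw": 0}
    - {"dr": [0, 0, 0], "slide": [8, 0, 12], "jaw": 0}
    - {"dr": [0, 0, 0], "slide": [12, 0, 18], "jaw": 0}
    - {"dr": [0, 0, 0], "slide": [16, 0, 24], "jaw": 0}
    - {"dr": [0, 0, 0], "slide": [19, 0, 31], "jaw": 0}
    - {"dr": [0, 0, 0], "slide": [22, 0, 38], "jaw": 0}
    - {"dr": [0, 0, 0], "slide": [24, 0, 45], "jaw": 0}
    - {"dr": [0, 0, 0], "slide": [26, 0, 51], "jaw": 0}

```text
clock: 16.35
position: [571.8, 27.3, 140.6]
ee_rot: [-0.058, 0.998, -0.0, -0.001]
contact_force: [-1.8, 0.7, 2.7]
gripper_width: 0.1
grasp_force: 1.2
```

Request:
step_arm:
  motion:
    - {"dr": [0, 0, 0], "slide": [1, 0, 5], "jaw": 0}
    - {"dr": [0, 0, 0], "slide": [2, 0, 10], "jaw": 0}
    - {"dr": [0, 0, 0], "slide": [3, 0, 15], "jaw": 0}
    - {"dr": [0, 0, 0], "slide": [4, 0, 19], "jaw": 0}
    - {"dr": [0, 0, 0], "slide": [4, 0, 22], "jaw": 0}
    - {"dr": [0, 0, 0], "slide": [4, 0, 24], "jaw": 0}
    - {"dr": [0, 0, 0], "slide": [4, 0, 25], "jaw": 0}
    - {"dr": [0, 0, 0], "slide": [4, 0, 26], "jaw": 0}

```text
clock: 17.35
position: [568.3, 27.0, 115.3]
ee_rot: [-0.058, 0.998, 0.0, 0.0]
contact_force: [-1.5, 0.1, 2.7]
gripper_width: -0.1
grasp_force: 1.1
```

Request:
step_arm:
  motion:
    - {"dr": [0, 0, 0], "slide": [0, 0, 0.5], "jaw": 0}
    - {"dr": [0, 0, 0], "slide": [0, 0, 1], "jaw": 0}
    - {"dr": [0, 0, 0], "slide": [0, 0, 1.5], "jaw": 0}
    - {"dr": [0, 0, 0], "slide": [0, 0, 2], "jaw": 0}
    - {"dr": [0, 0, 0], "slide": [0, 0, 2.5], "jaw": 0}
    - {"dr": [0, 0, 0], "slide": [0, 0, 3], "jaw": 0}
    - {"dr": [0, 0, 0], "slide": [0, 0, 3.5], "jaw": 0}
    - {"dr": [0, 0, 0], "slide": [0, 0, 4], "jaw": 0}

```text
clock: 18.35
position: [568.4, 27.0, 111.3]
ee_rot: [-0.058, 0.998, 0.0, 0.0]
contact_force: [-1.1, -0.2, 2.2]
gripper_width: -0.4
grasp_force: 1.1
```

Request:
step_arm:
  motion:
    - {"dr": [0, 0, 0], "slide": [0, 0, 0.5], "jaw": 0}
    - {"dr": [0, 0, 0], "slide": [0, 0, 1], "jaw": 0}
    - {"dr": [0, 0, 0], "slide": [0, 0, 1.5], "jaw": 0}
    - {"dr": [0, 0, 0], "slide": [0, 0, 2], "jaw": 0}
    - {"dr": [0, 0, 0], "slide": [0, 0, 2.5], "jaw": 0}
    - {"dr": [0, 0, 0], "slide": [0, 0, 3], "jaw": 0}
    - {"dr": [0, 0, 0], "slide": [0, 0, 3.5], "jaw": 0}
    - {"dr": [0, 0, 0], "slide": [0, 0, 4], "jaw": 0}

```text
clock: 19.35
position: [568.4, 27.0, 110.0]
ee_rot: [-0.059, 0.998, -0.0, 0.0]
contact_force: [-7.7, 0.5, 17.8]
gripper_width: -0.3
grasp_force: 8.8
```

The lid stopped at exactly 110 mm with the force rising, so it is shut. I'll rise clear.

Request:
step_arm:
  motion:
    - {"dr": [0, 0, 0], "slide": [0, 0, -4], "jaw": 0}
    - {"dr": [0, 0, 0], "slide": [0, 0, -15], "jaw": 0}
    - {"dr": [0, 0, 0], "slide": [0, 0, -40], "jaw": 0}
    - {"dr": [0, 0, 0], "slide": [30, 0, -70], "jaw": 0}
    - {"dr": [0, 0, 0], "slide": [70, 0, -90], "jaw": 0}
    - {"dr": [0, 0, 0], "slide": [110, 0, -100], "jaw": 0}
    - {"dr": [0, 0, 0], "slide": [130, 0, -100], "jaw": 0}
    - {"dr": [0, 0, 0], "slide": [130, 0, -100], "jaw": 0}

```text
clock: 20.35
position: [438.6, 11.8, 208.1]
ee_rot: [-0.058, 0.998, 0.0, 0.001]
contact_force: [1.1, -0.2, 0.6]
gripper_width: -0.0
grasp_force: 0.0
```

```bash
python3 -c "
from goto import *
show()
import cv2;from bench import optics
a=optics.get_image('scene')[110:310,210:450];b=optics.get_image('top')[150:270,250:410]
a=cv2.resize(a,(480,400),interpolation=2);b=cv2.resize(b,(320,240),interpolation=2)
o=cv2.copyMakeBorder(b,0,160,0,0,0);cv2.imwrite('pics/s6.png',cv2.hconcat([a,o]))"
```

```text
20.35 [438.6  11.8 208.1] [ 1.1 -0.2  0.6] axes [[-0.993, -0.117, 0.002], [-0.117, 0.993, 0.001], [-0.002, 0.001, -1.0]] -0.024067756985859896 [ 0.4   0.08 -0.46 -0.   -1.03 -1.85]
turn to chest-aligned, units [0.   0.01 0.  ]
chest-local [-177.5   -0.3  208.1]
```

View pics/s6.png

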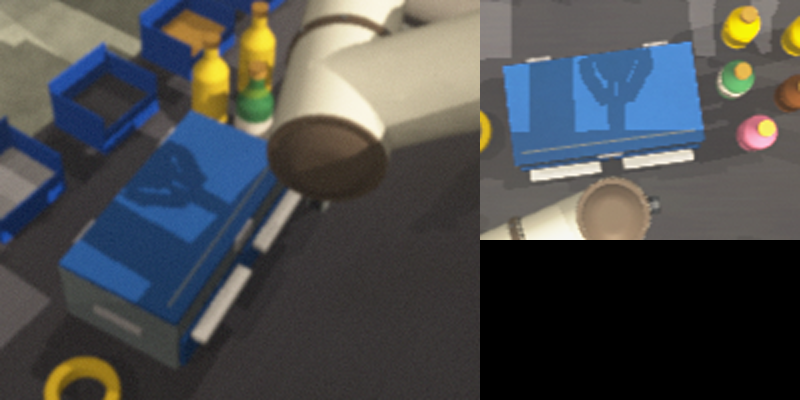

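The lid lies flat at (170,220), both ledges are flush at (222,303) and (279,218), the bottles and tape have not moved, and the hand is clear.

```bash
python3 -c "
from bench import arm
print(arm.job_done())"
```

```text
the job is handed in; nothing more can be done
None
```

I pushed both drawers fully home, then pushed the lid fully shut, moved the hand clear, and handed the job in at about 20 s of the 64 s allowed; no verdict came back.

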